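Hold the tip box unlocked with its key

ROBOT

A 6-joint arm with a two-finger parallel gripper is mounted at the origin on a cart in front of the work surface, level with it; the furniture and walls round the work are solid. World frame = base frame: x ahead of the robot, y to its left, z up, the work surface at z = 0. Lengths are in m, angles in degrees, forces in N, time in s.
With the tool pointing down it reaches from about 0.4 to 0.825 m from the base axis. Payload 7 kg.
Tool frame: the origin (TCP) lies on the front face of the gripper's body, between the roots of the fingers; the fingertips stand 66 mm ahead of it and the grasp point (between the pads) lies 47 mm ahead of it; z points along the fingers, y is the line along which they close (so a half turn about z gives the same grasp; the last joint's range is limited). The gripper opens to 88 mm and grips with 3 to 60 N. Pads are 19 mm wide; open, the fingers measure 130 mm over their backs; the gripper's body (78 mm by 193 mm) begins 47 mm behind the grasp point.
Start: joints at [-55.972, 20.546, 0.682, 0, -70.136, -16.507], TCP at [0.203, -0.644, 0.292] pointing down, gripper open.
Joint ranges: [-176.03, 176.03], [-82.01, 121.73], [-58.28, 71.71], [-173.87, 95.51], [-174.79, -0.11], [-173.66, 173.66]. Speed limits (degrees/s): [136.94, 136.94, 172.46, 180, 180, 180].

INTERFACE

Orientations are given as [roll, pitch, yaw] about the fixed x, y, z axes, in that order (R = Rz(yaw) Ry(pitch) Rx(roll)).
In Python, from plant import ctrl gives the robot as it stands.
- The arm moves only by the tool send_rows, never from a script. Its argument "deltas" is a list of rows, each a list of 2 entries, a list of its own where there are three numbers: the shift along the tool's x, y, z each as a share of 800 mm, from -1 to 1, then the turn about the tool's z as a share of 90 degrees, from -1 to 1. A call has exactly 5 rows; each row is the pose to reach, as a shift and turn from the pose commanded when the call began, along the tool's axes at that moment; what a row does not reach only later rows make up. A row lasts 1/12 s, in which the tool goes at most 41.7 mm and 7.16 degrees, less where a joint would pass 70% of its speed; a pose out of reach is approached as far as the arm can. A call with a number of a shift or a turn outside -1 to 1 is refused whole. A call with a gripper value outside its range is refused whole. "gripper" is the opening, from 0 (shut) to 1 (fully open), set as the call begins (left out, the last holds). The fingers move at their own pace and stop on an object; the grip force is fixed at half the most. Time passes only in rows, so rows that repeat a pose let the fingers close, or fill a call up. It gives the time, the measured TCP pose, the force, the opening and the grip force at its end, in the units of the state.
- ctrl.get_obs(): the state, without advancing time (a new reading comes with each control period).
- ctrl.snapshot(name): name is "side" or "top"; returns a dict with "color" (480x640x3 uint8, red, green, blue), "vertical_fov" (degrees; the focal length in pixels is half the picture's height over the tangent of half this angle, whatever the lens; pixels are square), "cx", "cy" (the principal point, pixels), "k1" (the pictures are not rectified: a ray, as slopes to the right and down, at radius r is drawn at 1 + k1 r^2 times it, then the intrinsics apply), "rvec" (rotation vector, rad) and "tvec" (3), from world to camera coordinates, as OpenCV has them. Camera axes: x right, y down, z forward; pixel columns grow to the right and rows downward; lengths in m; the calibration is good to about 2 mm. A picture is of the moment at which its call begins. There is no depth.
- ctrl.close_job(): hands the job in; it is judged then, once.
Trained networks look in a picture, given as the dict that the camera call returned (one of the last four; its "shot" number tells which), for a name from the list of things; names that differ only in an ending like _2 or _b are one class to them, and where a whole thing is asked for, a point or a joint stands for the part that bears it (a point fixed in the world has none). Each returns a list of dicts, best first, with "conf" (0 to 1); they miss things now and then, are a little off and sometimes report something else, mostly with a low value. They report only what shows in the picture. A call takes as long as a camera call.
- ctrl.boxes_of(picture, thing): "xy" ([column, row] as shares, 0 to 1, of the picture: columns of its width, rows of its height, amid what is visible of it).
- ctrl.cut_out(picture, thing): "pixels" (480x640 bool, what is visible of it) and "xy" ([column, row] as shares, 0 to 1, of the picture: columns of its width, rows of its height, amid what is visible of it).
The state is a dict: "clock": time; "joint_pos": joint angles; "qvel": joint speeds; "tau": joint torques, N m; "tool_pos": TCP position; "orientation": TCP orientation; "force": force on the tool from outside, world axes, zero at the start; "moment": the same for the moment, N m; "opening": finger opening in m; "gripper_force": force on a finger pad.
Only numpy, scipy, OpenCV 4.12 (cv2) and the standard library are available. Lean on these libraries where they do the work, as an engineer would, in place of code of your own. Each camera call takes 0.05 s, during which the arm holds its last target. There are 200 camera calls.

TASK

Take the red-headed key out of the wooden stand, push it fully home in the lock on top of the blue tip box, working it past the sticky pins, and turn it a quarter turn clockwise (seen from above) until the bolt is drawn back. The lock springs back when let go, so finish still gripping the key and holding it turned and fully in. Leave the green-headed key, the salt shaker, the cup and the bell where they are.

Things in the scene. Friction and masses are not known exactly. Their poses are not given: they have to be found in the camera images.
- red_key_grip (a point): Centre of the red plastic head of the key to use; at first the key stands upright in one of the stand's two slots (which one varies). Head 34 (x, width) x 10 (y, thickness) x 34 (z, up) mm, to be pinched across its 10 mm. Below it a stem 11 mm across, then a steel collar 20 mm across whose underside is 33 mm below this point; the metal end is 67 mm below it. 45 g, about 30 to 65 g.
- red_key_nose (a point): Lower end of the red key's steel part, same axes as the head. Blade 14 (x) x 4 (y) mm, reaching 26 mm up from here, the last 9 mm tapered to a nose about 5 x 2.4 mm; above it a round neck 4.8 mm across up to the collar (underside 34 mm up). Both edges are alike: the key enters the lock either way round.
- green_key_grip (a point): Centre of the head of an identical key with a green head in the other slot, 64 mm away along the heads' width. Not to be moved.
- key_stand: Dark wooden block 136 (x) x 56 (y) x 40 mm high, fixed to the counter; origin at the centre of its underside. Slots for the keys at x = -32 and +32 mm, long side along x, clearance about 1 mm a side; the keys hang in them by their collars, so they must be raised 34 mm to come free.
- tip_box: Blue steel tip box 156 (x) x 194 (y) mm, 69 mm high over its lid, fixed to the counter; origin at the centre of its underside; -x is its front. A steel lock case 58 x 54 mm stands on the front part, 80 mm above the counter; a dark steel bolt runs from it to +x under a small bridge on the lid; nothing on the box is higher than the lock case.
- lock_mouth (a point): Centre of the key slot, on the top face of the steel lock case, 80 mm above the counter. x along the slot's long side, z up. Slot 16 (x) x 6.4 (y) mm, rim chamfered, in a plate 5 mm thick. The key is home when its collar rests on the case (head centre 33 mm above this point); only within about 3 mm of that does the plate let the blade turn.
- plug_top (a point): Centre of the top of the brass plug, 5.5 mm below the top of the lock case; turns with the key. Keyway 15.4 x 5.4 mm. Two spring pins with sticky friction stand into it from its short ends, 15 and 22 mm below the top of the case: pressing the key down with about 8 to 15 N takes it past them; rocking it a few degrees about its own axis helps if it sticks.
- lock (a joint): Turn of the plug, rad: 0 at rest with the slot along the box's x, growing clockwise seen from above, hard stop at 1.5. A spring of about 0.05 N m when turned returns it to 0. The key has about 0.1 rad of play in it.
- bolt (a joint): Travel of the bolt, m: 0 shot into the bridge on the lid, 0.016 drawn back fully; follows the plug.
- salt_shaker: Salt shaker 44 mm across, 90 mm high, origin under its centre; stands behind the work. Leave it alone.
- cup: White espresso cup about 68 x 88 x 58 mm, origin under it; stands before the work. Leave it alone.
- bell: Counter bell 82 mm across, 66 mm high, origin under its centre. Leave it alone.

How it is judged (in metres and radians):
On the way, in this order (a step that is already met when the one before it is completed fails the run):
1. the red key is fully home in the lock, not yet turned (z of red_key_grip in the frame of lock_mouth below 0.037 m and horizontal distance between red_key_grip and lock_mouth below 0.006 m and value of joint lock below 0.4 rad), for 0.1 s.
2. the lock is turned a quarter (value of joint lock above 1.25 rad), for 0.2 s.
At the end, for the whole second after the job is handed in: The red key is home in the lock (collar within 4 mm of the case, head within 6 mm of the lock's axis, tilted less than 0.15 rad), the lock is turned by more than 1.25 rad with the bolt drawn back more than 12 mm, and the fingers still grip the key with more than 2 N (value of joint lock above 1.25 rad and value of joint bolt above 0.012 m and z of red_key_grip in the frame of lock_mouth below 0.037 m and horizontal distance between red_key_grip and lock_mouth below 0.006 m and angle between red_key_grip's own z axis and vertical below 0.15 rad and contact force between the fingers and red_key above 2 N); the arm keeps its last pose, push and grip.
It fails at once if the green key is moved more than 15 mm (distance of green_key_grip from where it was at the start of the episode above 0.015 m).
It fails at once if the salt shaker is moved more than 30 mm (distance of salt_shaker from where it was at the start of the episode above 0.03 m).
It fails at once if the cup is moved more than 30 mm (distance of cup from where it was at the start of the episode above 0.03 m).
It fails at once if the bell is moved more than 30 mm (distance of bell from where it was at the start of the episode above 0.03 m).
It also fails if it takes over 48 s, if anything falls off the work surface, if the arm or the gripper's body presses on something with over 40 N, if the wrist force passes 120 N, or if a joint passes its speed limit or range.

## Working session

There is one attempt and no reset: what is moved stays moved. The work goes in short steps, Python scripts to look and compute and a tool call to move; the robot and the scene stay as the last step left them, time stands still between calls to the robot, and variables do not carry over. Pictures are saved under pics/ and viewed, at most 10 in all, crops included, and the job is handed in when it is done.

Besides the shell and the picture viewer there is one more tool, called after "Emit:" as name([rows], argument=value, ...), one row to a line, values as JSON. send_rows: Moves the arm, as the interface text tells. Shift numbers are shares of 800 mm and turn numbers shares of 90 degrees, none past 1 either way. Its arguments: {"type":"object","properties":{"deltas":{"type":"array","items":{"type":"array"}},"gripper":{"type":"number"}},"required":["deltas"]}

```bash
mkdir -p pics; ls; cat > h.py <<'E'
import numpy as np, cv2
from plant import ctrl
from scipy.spatial.transform import Rotation as R
def snap(n,name=None):
    p=ctrl.snapshot(n)
    if name: cv2.imwrite(f'pics/{name}.png',p['color'][:,:,::-1])
    return p
def ray(p,uv):
    f=240/np.tan(np.radians(p['vertical_fov'])/2)
    d=np.array([(uv[0]-p['cx'])/f,(uv[1]-p['cy'])/f]); s=d.copy()
    for _ in range(30): s=d/(1+p['k1']*(s@s))
    M=cv2.Rodrigues(np.array(p['rvec'],float))[0]; t=np.array(p['tvec'],float).ravel()
    return -M.T@t, M.T@np.r_[s,1]
def at_z(p,uv,z):
    o,d=ray(p,uv); return o+d*(z-o[2])/d[2]
def tri(*rs):
    A=np.zeros((3,3));b=np.zeros(3)
    for o,d in rs:
        d=d/np.linalg.norm(d);P=np.eye(3)-np.outer(d,d);A+=P;b+=P@o
    x=np.linalg.solve(A,b)
    return x,[np.linalg.norm(np.cross(x-o,d/np.linalg.norm(d))) for o,d in rs]
def proj(p,X):
    f=240/np.tan(np.radians(p['vertical_fov'])/2)
    M=cv2.Rodrigues(np.array(p['rvec'],float))[0]; c=M@np.asarray(X)+np.array(p['tvec'],float).ravel()
    s=c[:2]/c[2]; return s*(1+p['k1']*(s@s))*f+[p['cx'],p['cy']]
E
python3 - <<'E'
from h import *
o=ctrl.get_obs();print(o)
P={n:snap(n,n+'0') for n in('side','top')}
for n,p in P.items():
    print(n,p['vertical_fov'],p['k1'],ray(p,(320,240)))
for t in ['red_key_grip','green_key_grip','key_stand','tip_box','lock_mouth','plug_top','salt_shaker','cup','bell']:
    c={}
    for n,p in P.items():
        b=ctrl.cut_out(p,t); c[n]=[(round(x['conf'],2),np.round(np.array(x['xy'])*[640,480],1).tolist(),int(x['pixels'].sum())) for x in b[:2]]
    print(t,c)
    if all(c.values()):
        print('  tri',tri(*[ray(P[n],c[n][0][1]) for n in P]))
E
```

```text
pics
{'clock': 0.0, 'joint_pos': array([-5.59715439e+01,  2.05903892e+01,  6.35206672e-01, -2.07981052e-02,
       -7.01357104e+01, -1.65069910e+01]), 'qvel': array([ 0.08729136, -0.01275852,  0.0572526 , -0.02036329,  0.02273787,
       -0.11905081]), 'tau': array([-4.32962734e-04, -5.82717025e+01,  2.93055689e+01,  6.99732721e+00,
        6.94759452e-03, -1.13790884e-04]), 'tool_pos': array([ 0.20309542, -0.64333039,  0.29124316]), 'orientation': array([ 1.79907297e+02, -7.08230327e-03, -1.62485612e+02]), 'force': array([-0.27455642, -0.69325334,  0.24026118]), 'moment': array([ 0.0065094 , -0.05239666,  0.00153093]), 'gripper_force': 0.0, 'opening': 0.08762751868289684}
side 53.34731110644474 -0.10145853443889663 (array([0.45627175, 0.83893771, 0.54303681]), array([ 0.08538242, -0.84362289, -0.53028958]))
top 43.627427636175206 -0.11194507626149185 (array([0.42431022, 0.0887161 , 1.26390045]), array([ 0.10423023,  0.01682516, -0.99452315]))
red_key_grip {'side': [(0.87, [334.1, 287.8], 499)], 'top': [(0.57, [260.5, 268.0], 128)]}
  tri (array([0.49254506, 0.22641444, 0.06857172]),
[... 1037 characters left out ...]
'side': [(0.7, [334.2, 287.5], 516), (0.68, [280.3, 238.0], 810)], 'top': [(0.96, [357.5, 213.5], 390)]}
  tri (array([ 0.56557585,  0.0324182 , -0.06909906]), [np.float64(0.05981640118870718), np.float64(0.059816401188706826)])
cup {'side': [(0.69, [362.1, 242.1], 1058), (0.5, [252.6, 370.1], 1759)], 'top': [(0.93, [356.1, 289.6], 927), (0.71, [268.6, 252.9], 1512)]}
  tri (array([0.45337534, 0.03306282, 0.03761157]), [np.float64(0.000447712290021633), np.float64(0.00044771229002152997)])
bell {'side': [(0.79, [252.4, 371.0], 1823)], 'top': [(0.57, [197.3, 213.3], 1175)]}
  tri (array([0.60278828, 0.37006695, 0.01776232]), [np.float64(0.00226819283703517), np.float64(0.002268192837035139)])
```

View pics/top0.png

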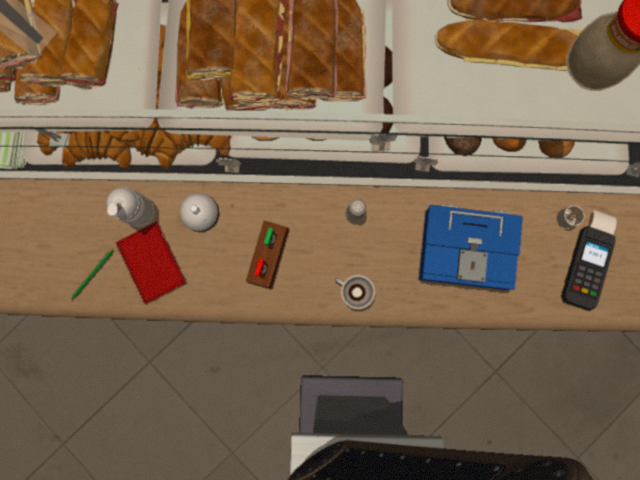

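View pics/side0.png

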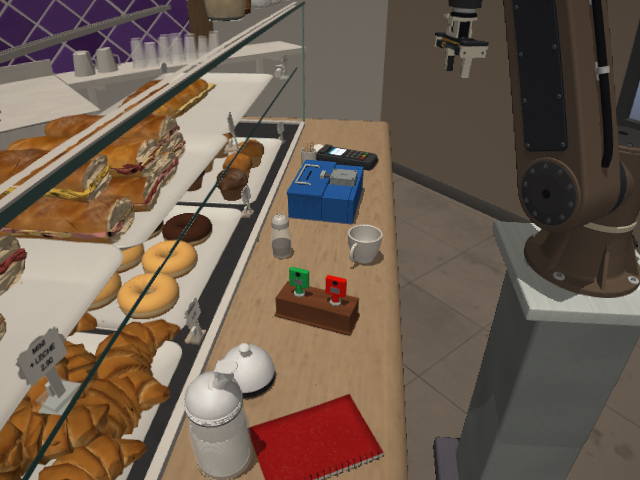

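Top view: stand at about (268,253) with the red head at (261,268) and the green at (269,236). The blue box is at (470,247) with its lock case near (473,265). The side view agrees: red is the nearer head, at (336,288). Next I'll refine the lock and head positions.

```bash
cat > m.py <<'E'
from h import *
p=snap('top'); s=snap('side')
c=p['color']; hsv=cv2.cvtColor(c,cv2.COLOR_RGB2HSV)
def rect(mask,p,z):
    m=mask.astype(np.uint8); n,l,st,ce=cv2.connectedComponentsWithStats(m); k=1+np.argmax(st[1:,4])
    cs=cv2.findContours((l==k).astype(np.uint8),0,cv2.CHAIN_APPROX_NONE)[0][0][:,0]
    W=np.array([at_z(p,u,z)[:2] for u in cs.astype(float)])*1000
    r=cv2.minAreaRect(W.astype(np.float32)); return np.round(r[0],1),np.round(r[1],1),round(r[2],1),np.round(at_z(p,ce[k],z)*1000,1)
b=ctrl.cut_out(p,'tip_box')[0]['pixels']; print('box',rect(b,p,.069))
k=ctrl.cut_out(p,'key_stand')[0]['pixels']; print('stand',rect(k,p,.04))
hs=cv2.cvtColor(s['color'],cv2.COLOR_RGB2HSV)
for nm,f in (('red',lambda h:((h[...,0]<8)|(h[...,0]>172))&(h[...,1]>150)&(h[...,2]>100)),('green',lambda h:(abs(h[...,0].astype(int)-65)<15)&(h[...,1]>120)&(h[...,2]>60))):
    C=[]
    for q,h,t in((p,hsv,nm+'_key_grip'),(s,hs,nm+'_key_grip')):
        mm=cv2.dilate(ctrl.cut_out(q,t)[0]['pixels'].astype(np.uint8),np.ones((5,5)))>0
        v,u=np.nonzero(f(h)&mm); C.append((u.mean(),v.mean())); print(nm,len(u),np.round(C[-1],1),(u.min(),u.max(),v.min(),v.max()))
    print(tri(ray(p,C[0]),ray(s,C[1])), 'top@z.09',at_z(p,C[0],.088))
for n,q,w in(('t',p,(415,200,110,95)),('s',s,(280,150,95,75))):
    x,y,a,bb=w; cv2.imwrite(f'pics/crop_{n}.png',cv2.resize(q['color'][y:y+bb,x:x+a,::-1],None,fx=7,fy=6 if n=='t' else 7,interpolation=cv2.INTER_CUBIC) if 0 else cv2.resize(q['color'][y:y+bb,x:x+a,::-1],None,fx=6,fy=6,interpolation=cv2.INTER_CUBIC))
E
python3 m.py
```

```text
box (array([ 543.7, -194.1]), array([203.6, 161. ]), 84.9, array([ 542.7, -192.9,   69. ]))Traceback (most recent call last):
  File "m.py", line 10, in <module>
    k=ctrl.cut_out(p,'key_stand')[0]['pixels']; print('stand',rect(k,p,.04))
      ~~~~~~~~~~~~~~~~~~~~~~~~~~~^^^
IndexError: list index out of range
```

```bash
python3 - <<'E'
s=open('m.py').read()
s=s.replace("k=ctrl.cut_out(p,'key_stand')[0]['pixels']; print(","k=np.zeros((480,640),bool); k[215:295,240:295]=True; k&=(hsv[...,2]<130)|(hsv[...,1]>190); print(")
s=s.replace("mm=cv2.dilate(ctrl.cut_out(q,t)[0]['pixels'].astype(np.uint8),np.ones((5,5)))>0","mm=np.zeros((480,640),bool); mm[(slice(215,295),slice(245,292)) if q is p else (slice(255,315),slice(280,355))]=True")
open('m.py','w').write(s)
E
python3 m.py
```

```text
box (array([ 544.1, -193.2]), array([202. , 160.6]), 84.8, array([ 543.4, -192.1,   69. ]))
stand (array([519.4, 216.2]), array([ 59.9, 134.5]), 75.9, array([518.5, 216.2,  40. ]))
red 109 [258.6 266.6] (np.int64(254), np.int64(264), np.int64(258), np.int64(276))
red 370 [335.7 286.7] (np.int64(325), np.int64(346), np.int64(275), np.int64(301))
(array([0.49239644, 0.22961091, 0.07351236]), [np.float64(0.00042774733997486886), np.float64(0.0004277473399747822)]) top@z.09 [0.491991  0.2279046 0.088    ]
green 86 [268.3 236. ] (np.int64(264), np.int64(272), np.int64(228), np.int64(244))
green 329 [299.  278.2] (np.int64(289), np.int64(308), np.int64(267), np.int64(293))
(array([0.55427794, 0.21247315, 0.07257616]), [np.float64(0.00041447364308576433), np.float64(0.00041447364308581556)]) top@z.09 [0.55300587 0.21090347 0.088     ]
```

View pics/crop_t.png

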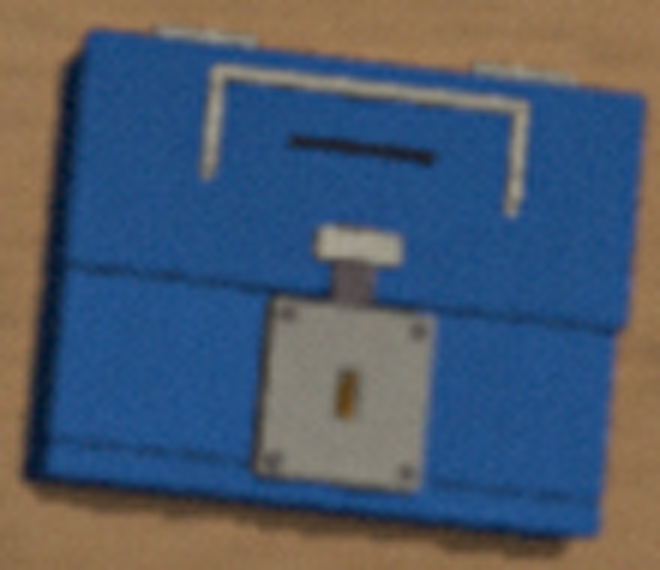

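View pics/crop_s.png

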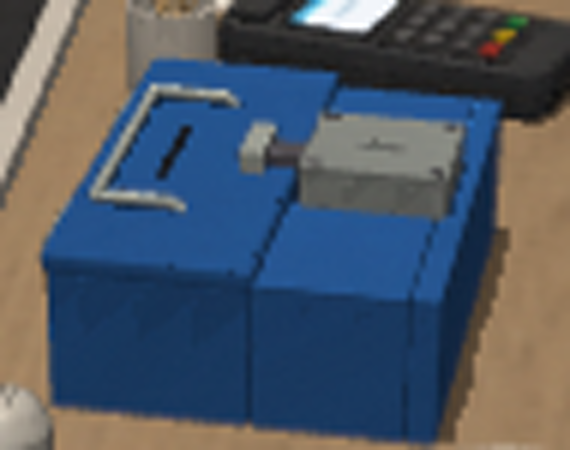

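The crop shows the slot centre at about (472.3, 265.1) in the top view, with the case corners clear. In the side view the slot is at about (343.1, 173.9).

```bash
cat >> h.py <<'E'
def plan(cur,wps):
    "cur=(x,y,z,yaw); prints per waypoint the final row: shares x,y,z, turn"
    for w in wps:
        Rm=R.from_euler('xyz',[180,0,cur[3]],degrees=True).as_matrix()
        d=Rm.T@(np.array(w[:3])-np.array(cur[:3]))
        print(w,'shift',np.round(d/.8,4),'turn',round(-(w[3]-cur[3])/90,4),'mm',round(np.linalg.norm(d)*1000)); cur=w
E
python3 - <<'E'
from h import *
from scipy.optimize import least_squares
p=snap('top');s=snap('side')
a=lambda x,y,x0,y0:((x+.5)/6-.5+x0,(y+.5)/6-.5+y0)
ut=a(346,393,415,200);us=a(381,146,280,150)
print('slot',tri(ray(p,ut),ray(s,us)),at_z(p,ut,.08),at_z(s,us,.08))
C=[a(x,y,415,200) for x,y in((272,296),(438,315),(424,490),(252,472))]
W=np.array([at_z(p,c,.08) for c in C])*1000; print(W.round(1),W.mean(0).round(1))
S=[a(x,y,280,150) for x,y in((330,113),(464,124),(446,187),(302,172))]
W=np.array([at_z(s,c,.08) for c in S])*1000; print(W.round(1),W.mean(0).round(1))
# box lid slot/edges yaw
for x in(((90,30),(645,95)),((25,475),(600,535)),((70,265),(625,328))):
    q=[at_z(p,a(*u,415,200),.069) for u in x]; d=q[1]-q[0]; print('yaw',np.degrees(np.arctan2(d[0],-d[1])),np.linalg.norm(d))
plan((.203,-.644,.292,-162.5),[(.33,-.5,.292,-130),(.44,-.34,.292,-98),(.5,-.15,.292,-66),(.53,.04,.292,-36),(.4924,.2296,.25,-15)])
E
```

```text
slot (array([ 0.50672672, -0.1952138 ,  0.08047416]), [np.float64(0.0007772339096680825), np.float64(0.0007772339096680815)]) [ 0.50598053 -0.19533189  0.08      ] [ 0.50756021 -0.19636863  0.08      ]
[[ 537.7 -170.4   80. ]
 [ 532.7 -226.3   80. ]
 [ 474.4 -221.7   80. ]
 [ 479.1 -164.    80. ]] [ 506.  -195.6   80. ]
[[ 530.  -226.2   80. ]
 [ 475.9 -221.9   80. ]
 [ 480.5 -161.3   80. ]
 [ 536.3 -168.2   80. ]] [ 505.7 -194.4   80. ]
yaw -5.043428485222076 0.1908961343840658
yaw -4.62607252119099 0.19501789932804772
yaw -4.998801664100746 0.1895138847199894
(0.33, -0.5, 0.292, -130) shift [-0.2055  0.1239  0.    ] turn -0.3611 mm 192
(0.44, -0.34, 0.292, -98) shift [-0.2416  0.0232  0.    ] turn -0.3556 mm 194
(0.5, -0.15, 0.292, -66) shift [-0.2456 -0.0412 -0.    ] turn -0.3556 mm 199
(0.53, 0.04, 0.292, -36) shift [-0.2017 -0.1309 -0.    ] turn -0.3333 mm 192
(0.4924, 0.2296, 0.25, -15) shift [-0.1773 -0.1641  0.0525] turn -0.2333 mm 198
```

Emit:
send_rows([
  [[-0.041,0.025,0],-0.072],
  [[-0.082,0.05,0],-0.144],
  [[-0.123,0.074,0],-0.217],
  [[-0.164,0.099,0],-0.289],
  [[-0.2055,0.124,0],-0.361],
], gripper=1)

```text
clock: 1.87
tool_pos: [0.3308, -0.4983, 0.2923]
orientation: [-180.0, -0.0, -129.7]
force: [1.2, -1.4, -0.9]
opening: 0.0875
gripper_force: 0.0
```

Emit:
send_rows([
  [[-0.048,0.005,0],-0.071],
  [[-0.097,0.009,0],-0.142],
  [[-0.145,0.014,0],-0.213],
  [[-0.193,0.019,0],-0.284],
  [[-0.2416,0.0232,0],-0.3556],
])

```text
clock: 2.28
tool_pos: [0.4408, -0.3378, 0.2925]
orientation: [-180.0, -0.0, -97.7]
force: [0.7, -1.4, -0.7]
opening: 0.0876
gripper_force: 0.0
```

Emit:
send_rows([
  [[-0.049,-0.008,0],-0.071],
  [[-0.098,-0.016,0],-0.142],
  [[-0.147,-0.025,0],-0.213],
  [[-0.196,-0.033,0],-0.284],
  [[-0.2456,-0.0412,0],-0.3556],
])

```text
clock: 2.7
tool_pos: [0.5002, -0.1477, 0.2925]
orientation: [-180.0, -0.0, -65.7]
force: [0.8, 0.4, 0.4]
opening: 0.0877
gripper_force: 0.0
```

Emit:
send_rows([
  [[-0.04,-0.026,0],-0.067],
  [[-0.081,-0.052,0],-0.133],
  [[-0.121,-0.079,0],-0.2],
  [[-0.161,-0.105,0],-0.267],
  [[-0.2017,-0.1309,0],-0.3333],
])

```text
clock: 3.12
tool_pos: [0.5299, 0.0424, 0.2926]
orientation: [-180.0, -0.0, -35.7]
force: [1.1, -0.8, 0.6]
opening: 0.088
gripper_force: 0.0
```

Emit:
send_rows([
  [[-0.037,-0.034,0.01],-0.05],
  [[-0.079,-0.073,0.02],-0.1],
  [[-0.121,-0.112,0.03],-0.15],
  [[-0.157,-0.145,0.045],-0.2],
  [[-0.1773,-0.1641,0.0525],-0.2333],
])

```text
clock: 3.53
tool_pos: [0.4914, 0.2327, 0.2499]
orientation: [-180.0, -0.0, -14.7]
force: [0.1, -0.6, -0.4]
opening: 0.0878
gripper_force: 0.0
```

Emit:
send_rows([
  [[0,0,0.035],0],
  [[0,0,0.07],0],
  [[0,0,0.1],0],
  [[0,0,0.1],0],
  [[0,0,0.1],0],
])

```text
clock: 3.95
tool_pos: [0.4921, 0.2297, 0.1697]
orientation: [179.9, 0.1, -15.0]
force: [0.0, -0.1, 1.5]
opening: 0.0875
gripper_force: 0.0
```

```bash
python3 - <<'E'
from h import *
o=ctrl.get_obs();print(o['tool_pos'],o['orientation'],o['joint_pos'])
p=snap('side','side1')
for t in((.4924,.2296,.0735),(.506,-.1955,.08)):print(proj(p,t))
cv2.imwrite('pics/s1c.png',cv2.resize(p['color'][160:340,240:440,::-1],None,fx=3.3,fy=3.3,interpolation=cv2.INTER_CUBIC))
E
```

```text
[0.49209132 0.22967874 0.16969328] [ 1.79862812e+02  5.87688512e-02 -1.49684115e+01] [ 4.57126142e+01  1.48223760e+01 -2.52267780e+01  2.07730736e-02
 -5.00992406e+01  2.93056989e+01]
[335.47596649 286.72171313]
[343.72061288 174.10014128]
```

View pics/s1c.png

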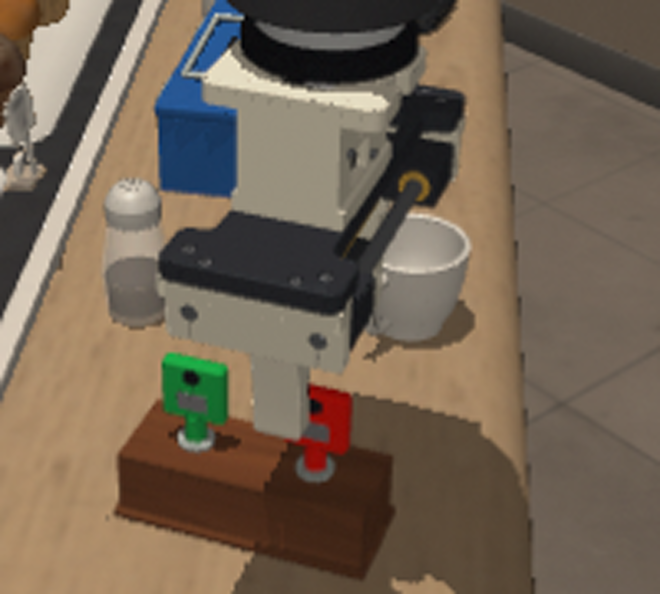

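The near finger stands in front of the stand and lines up with the red head at crop (325,420). The green key is clear of it. Descending to grip.

Emit:
send_rows([
  [[0,0,0.025],0],
  [[0,0,0.05],0],
  [[0,0,0.0615],0],
  [[0,0,0.0615],0],
  [[0,0,0.0615],0],
])

```text
clock: 4.42
tool_pos: [0.493, 0.2302, 0.1221]
orientation: [-180.0, -0.0, -15.0]
force: [0.0, 1.0, 0.0]
opening: 0.0876
gripper_force: 0.0
```

Emit:
send_rows([
  [[0,0,0],0],
  [[0,0,0],0],
  [[0,0,0],0],
  [[0,0,0],0],
  [[0,0,0],0],
], gripper=0)

```text
clock: 4.83
tool_pos: [0.4925, 0.2301, 0.1214]
orientation: [-180.0, -0.0, -15.0]
force: [-0.0, -0.3, 0.3]
opening: 0.0599
gripper_force: 0.0
```

Emit:
send_rows([
  [[0,0,0],0],
  [[0,0,0],0],
  [[0,0,0],0],
  [[0,0,0],0],
  [[0,0,0],0],
])

```text
clock: 5.25
tool_pos: [0.4923, 0.23, 0.1209]
orientation: [180.0, 0.0, -15.0]
force: [0.2, 0.6, -0.8]
opening: 0.0268
gripper_force: 0.0
```

Emit:
send_rows([
  [[0,0,0],0],
  [[0,0,0],0],
  [[0,0,0],0],
  [[0,0,0],0],
  [[0,0,0],0],
])

```text
clock: 5.67
tool_pos: [0.4918, 0.2293, 0.1206]
orientation: [179.9, 0.1, -15.0]
force: [-0.6, -3.1, 1.5]
opening: 0.0101
gripper_force: 30.0
```

Emit:
send_rows([
  [[0,0,-0.015],0],
  [[0,0,-0.03],0],
  [[0,0,-0.05],0],
  [[0,0,-0.07],0],
  [[0,0,-0.09],0],
])

```text
clock: 6.08
tool_pos: [0.4926, 0.2305, 0.1938]
orientation: [-179.9, -0.0, -15.0]
force: [0.4, 0.0, -0.9]
opening: 0.0097
gripper_force: 30.0
```

Emit:
send_rows([
  [[0,0,-0.03],0],
  [[0,0,-0.06],0],
  [[0,0,-0.075],0],
  [[0,0,-0.075],0],
  [[0,0,-0.075],0],
])

```text
clock: 6.5
tool_pos: [0.4926, 0.2306, 0.2536]
orientation: [-179.9, -0.1, -15.0]
force: [-0.1, 0.0, -1.0]
opening: 0.0102
gripper_force: 30.0
```

```bash
python3 - <<'E'
from h import *
o=ctrl.get_obs();print(o['tool_pos'],o['orientation'],o['opening'],o['gripper_force'],o['force'])
p=snap('side')
g=np.array(o['tool_pos'])-[0,0,.047]; u=proj(p,g);print(u)
h=cv2.cvtColor(p['color'],cv2.COLOR_RGB2HSV); m=((h[...,0]<8)|(h[...,0]>172))&(h[...,1]>150)&(h[...,2]>80); m[350:]=0
v,uu=np.nonzero(m);print(len(v),uu.min(),uu.max(),v.min(),v.max())
x,y=int(u[0]),int(u[1])
cv2.imwrite('pics/s2c.png',cv2.resize(p['color'][max(0,y-50):y+75,x-70:x+70,::-1],None,fx=4.5,fy=4.5,interpolation=cv2.INTER_CUBIC));print(x-70,y-50)
plan((.492,.2296,.25,-15),[(.52,.045,.25,-11),(.515,-.11,.25,-5),(.506,-.1955,.225,-5)])
E
```

```text
[0.49262951 0.23055091 0.25359664] [-1.79859095e+02 -5.81581378e-02 -1.49863291e+01] 0.010242965481809226 29.998696893453598 [-0.05947333  0.03806821 -0.98861637]
[337.44332853 214.27336875]
423 0 348 145 272
267 164
(0.52, 0.045, 0.25, -11) shift [0.0935 0.2138 0.    ] turn -0.0444 mm 187
(0.515, -0.11, 0.25, -5) shift [0.0308 0.1914 0.    ] turn -0.0667 mm 155
(0.506, -0.1955, 0.225, -5) shift [-0.0019  0.1074  0.0313] turn 0.0 mm 90
```

View pics/s2c.png

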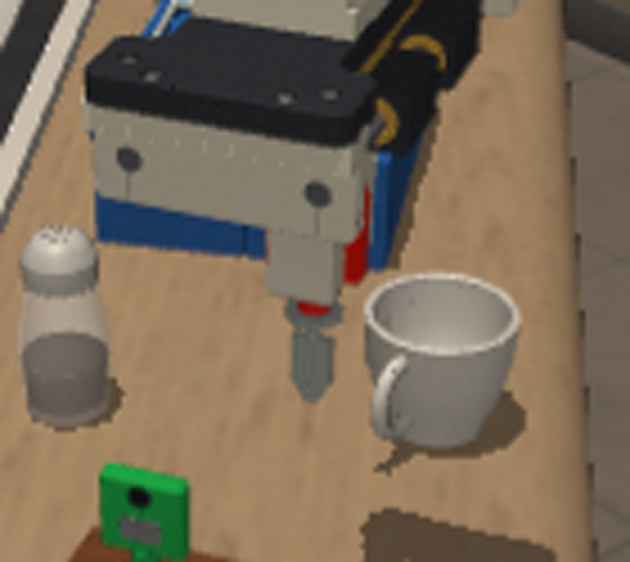

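The key is held upright with its nose at about (336,253). Carrying it over to the lock.

Emit:
send_rows([
  [[0.014,0.035,0],-0.01],
  [[0.034,0.08,0],-0.02],
  [[0.055,0.126,0],-0.03],
  [[0.075,0.171,0],-0.04],
  [[0.0935,0.2138,0],-0.0444],
])

```text
clock: 6.97
tool_pos: [0.5199, 0.0437, 0.2517]
orientation: [180.0, 0.1, -10.9]
force: [0.3, -0.1, -0.9]
opening: 0.0101
gripper_force: 30.0
```

Emit:
send_rows([
  [[0.007,0.04,0],-0.015],
  [[0.014,0.08,0],-0.03],
  [[0.021,0.12,0],-0.045],
  [[0.027,0.16,0],-0.06],
  [[0.0308,0.1914,0],-0.0667],
])

```text
clock: 7.38
tool_pos: [0.5146, -0.1116, 0.2515]
orientation: [180.0, 0.1, -4.9]
force: [0.2, -0.1, -1.3]
opening: 0.0097
gripper_force: 30.0
```

Emit:
send_rows([
  [[0,0.03,0.01],0],
  [[-0.001,0.06,0.02],0],
  [[-0.001,0.085,0.03],0],
  [[-0.0015,0.1,0.03],0],
  [[-0.0019,0.1074,0.03],0],
])

```text
clock: 7.8
tool_pos: [0.5056, -0.1963, 0.2275]
orientation: [180.0, 0.2, -5.1]
force: [-0.6, 0.0, -0.5]
opening: 0.0094
gripper_force: 30.0
```

Emit:
send_rows([
  [[0,0,0.01],0],
  [[0,0,0.02],0],
  [[0,0,0.025],0],
  [[0,0,0.025],0],
  [[0,0,0.025],0],
])

```text
clock: 8.22
tool_pos: [0.5064, -0.1943, 0.2087]
orientation: [180.0, 0.0, -4.9]
force: [-0.2, -0.7, -0.1]
opening: 0.0103
gripper_force: 30.0
```

```bash
python3 - <<'E'
from h import *
o=ctrl.get_obs();T=np.array(o['tool_pos']);print(T,o['orientation'],o['force'],o['joint_pos'])
p=snap('side')
print('nose exp',proj(p,T-[0,0,.1146]),'collar',proj(p,T-[0,0,.0806]),'slot',proj(p,(.506,-.1955,.08)))
J=[(proj(p,T+d)-proj(p,T))  for d in np.eye(3)*.001];print(J)
x0,y0=300,130
cv2.imwrite('pics/s3c.png',cv2.resize(p['color'][y0:y0+65,x0:x0+85,::-1],None,fx=9,fy=9,interpolation=cv2.INTER_CUBIC))
E
```

```text
[ 0.5064432  -0.19427648  0.20868406] [ 1.79995622e+02  3.67049656e-02 -4.91748521e+00] [-0.22262291 -0.68529226 -0.14843055] [-2.79052503e-01  1.22455185e+01 -2.27064953e+01  1.70127945e-03
 -5.50849250e+01  8.53605945e+01]
nose exp [343.68758813 168.7902416 ] collar [344.14591228 155.20513581] slot [343.72061288 174.10014128]
[array([-0.44878264, -0.01873815]), array([-0.02643914,  0.13972381]), array([ 0.01429141, -0.43441307])]
```

View pics/s3c.png

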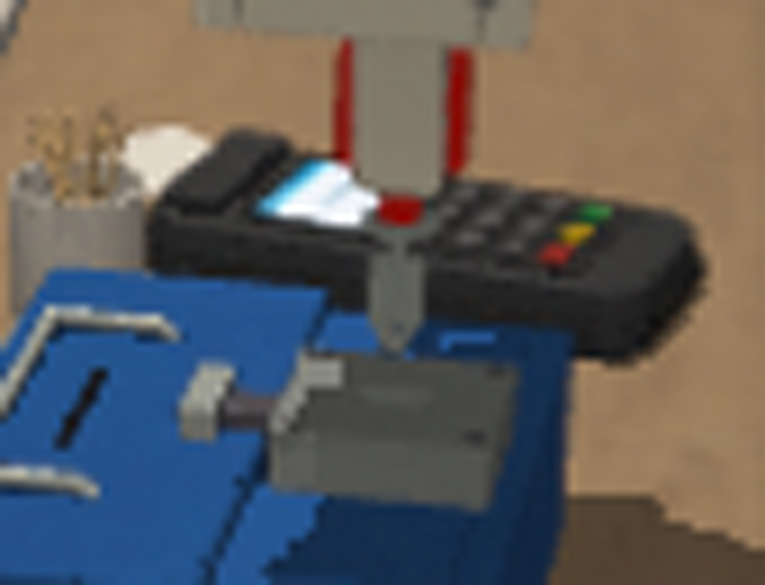

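The nose tip is at about crop (398,350), and the slot is just below it at about (396,394). They line up to within about 1 mm along x, so I'm lowering slowly into the mouth.

Emit:
send_rows([
  [[0,0,0],0],
  [[0,0,0.005],0],
  [[0,0,0.011],0],
  [[0,0,0.016],0],
  [[0,0,0.016],0],
])

```text
clock: 8.68
tool_pos: [0.5058, -0.1949, 0.195]
orientation: [-180.0, 0.1, -5.0]
force: [-0.8, -0.1, -0.8]
opening: 0.0096
gripper_force: 30.0
```

Emit:
send_rows([
  [[0,0,0.003],0],
  [[0,0,0.006],0],
  [[0,0,0.009],0],
  [[0,0,0.011],0],
  [[0,0,0.011],0],
])

```text
clock: 9.1
tool_pos: [0.5062, -0.1951, 0.187]
orientation: [180.0, 0.0, -5.0]
force: [-0.2, -0.3, -1.3]
opening: 0.01
gripper_force: 30.0
```

Emit:
send_rows([
  [[0,0,0.002],0],
  [[0,0,0.004],0],
  [[0,0,0.006],0],
  [[0,0,0.006],0],
  [[0,0,0.006],0],
])

```text
clock: 9.52
tool_pos: [0.5063, -0.1951, 0.1824]
orientation: [180.0, 0.0, -5.0]
force: [0.0, -1.6, -1.4]
opening: 0.0098
gripper_force: 30.0
```

Emit:
send_rows([
  [[0,0.0006,0.002],0],
  [[0,0.0006,0.004],0],
  [[0,0.0006,0.006],0],
  [[0,0.0006,0.006],0],
  [[0,0.0006,0.006],0],
])

```text
clock: 9.93
tool_pos: [0.5062, -0.1955, 0.1776]
orientation: [-180.0, 0.0, -5.0]
force: [-0.1, -0.8, -0.5]
opening: 0.0096
gripper_force: 30.0
```

Emit:
send_rows([
  [[0,0.0003,0.002],0],
  [[0,0.0003,0.004],0],
  [[0,0.0003,0.006],0],
  [[0,0.0003,0.006],0],
  [[0,0.0003,0.006],0],
])

```text
clock: 10.35
tool_pos: [0.5056, -0.1957, 0.1725]
orientation: [-180.0, 0.1, -5.0]
force: [-2.9, 0.1, -0.2]
opening: 0.0099
gripper_force: 30.0
```

Emit:
send_rows([
  [[0,0,0.002],0],
  [[0,0,0.004],0],
  [[0,0,0.006],0],
  [[0,0,0.006],0],
  [[0,0,0.006],0],
])

```text
clock: 10.77
tool_pos: [0.5058, -0.1957, 0.168]
orientation: [180.0, 0.1, -5.0]
force: [-4.8, 0.4, 2.8]
opening: 0.0101
gripper_force: 30.0
```

Emit:
send_rows([
  [[-0.0006,0,0.002],0],
  [[-0.0006,0,0.004],0],
  [[-0.0006,0,0.006],0],
  [[-0.0006,0,0.006],0],
  [[-0.0006,0,0.006],0],
])

```text
clock: 11.18
tool_pos: [0.5066, -0.1958, 0.1637]
orientation: [180.0, -0.1, -5.0]
force: [-0.3, -1.1, 1.0]
opening: 0.01
gripper_force: 30.0
```

Emit:
send_rows([
  [[0,0,0.001],0],
  [[0,0,0.002],0],
  [[0,0,0.003],0],
  [[0,0,0.004],0],
  [[0,0,0.004],0],
])

```text
clock: 11.6
tool_pos: [0.5066, -0.1958, 0.1605]
orientation: [180.0, -0.1, -5.0]
force: [-0.3, -1.1, 4.4]
opening: 0.0099
gripper_force: 30.0
```

Emit:
send_rows([
  [[0,0,0.001],0],
  [[0,0,0.001],0],
  [[0,0,0.001],0],
  [[0,0,0.001],0],
  [[0,0,0.001],0],
])

```text
clock: 12.02
tool_pos: [0.5066, -0.1958, 0.1605]
orientation: [180.0, -0.1, -5.0]
force: [-3.4, -0.1, 13.2]
opening: 0.0097
gripper_force: 30.0
```

```bash
python3 - <<'E'
from h import *
o=ctrl.get_obs();print(o['tool_pos'],o['force'],o['moment'])
p=snap('side');x0,y0=300,130
cv2.imwrite('pics/s4c.png',cv2.resize(p['color'][y0:y0+65,x0:x0+85,::-1],None,fx=9,fy=9,interpolation=cv2.INTER_CUBIC))
E
```

```text
[ 0.50663401 -0.19583349  0.16053603] [-3.38849759 -0.0682095  13.16983745] [ 0.22866441  1.28641566 -0.03724622]
```

View pics/s4c.png

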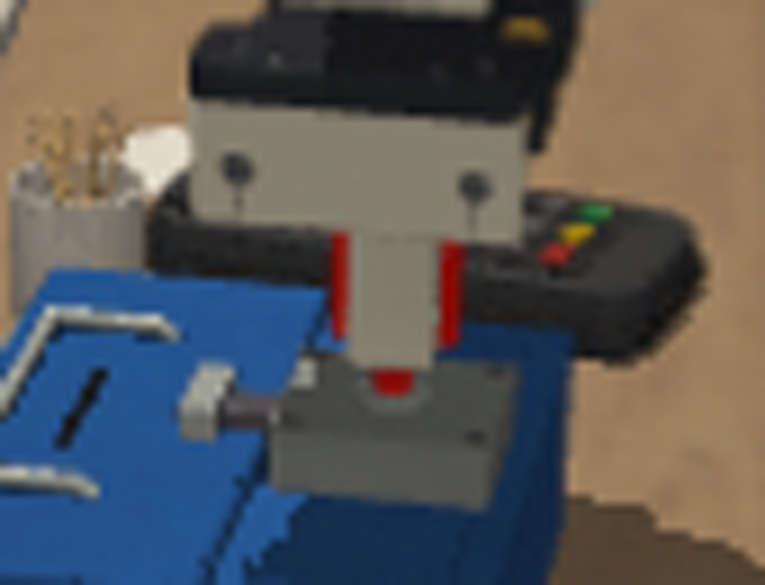

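The collar is seated on the case at crop (395,395), with the bolt still out. Now the clockwise turn.

Emit:
send_rows([
  [[0,0,0],0.05],
  [[0,0,0],0.1],
  [[0,0,0],0.15],
  [[0,0,0],0.2],
  [[0,0,0],0.25],
])

```text
clock: 12.48
tool_pos: [0.5069, -0.1956, 0.1605]
orientation: [-179.9, -0.1, -27.7]
force: [-2.1, 2.2, 10.6]
opening: 0.01
gripper_force: 30.0
```

Emit:
send_rows([
  [[0,0,0],0.05],
  [[0,0,0],0.1],
  [[0,0,0],0.15],
  [[0,0,0],0.2],
  [[0,0,0],0.25],
])

```text
clock: 12.9
tool_pos: [0.5072, -0.1955, 0.1605]
orientation: [-179.9, -0.1, -50.2]
force: [-2.2, 2.8, 11.4]
opening: 0.0098
gripper_force: 30.0
```

Emit:
send_rows([
  [[0,0,0],0.05],
  [[0,0,0],0.1],
  [[0,0,0],0.15],
  [[0,0,0],0.2],
  [[0,0,0],0.25],
])

```text
clock: 13.32
tool_pos: [0.5074, -0.1955, 0.1606]
orientation: [-179.8, -0.1, -72.7]
force: [0.1, 2.1, 9.2]
opening: 0.01
gripper_force: 30.0
```

Emit:
send_rows([
  [[0,0,0],0.05],
  [[0,0,0],0.1],
  [[0,0,0],0.15],
  [[0,0,0],0.2],
  [[0,0,0],0.23],
])

```text
clock: 13.73
tool_pos: [0.5077, -0.1955, 0.1605]
orientation: [-179.8, -0.0, -93.4]
force: [0.4, 2.1, 8.5]
opening: 0.0098
gripper_force: 30.0
```

Emit:
send_rows([
  [[0,0,0],0],
  [[0,0,0],0],
  [[0,0,0],0],
  [[0,0,0],0],
  [[0,0,0],0],
])

```text
clock: 14.15
tool_pos: [0.5077, -0.1956, 0.1606]
orientation: [-179.8, -0.0, -93.1]
force: [0.7, 2.0, 8.6]
opening: 0.01
gripper_force: 30.0
```

```bash
python3 - <<'E'
from h import *
o=ctrl.get_obs();print(o['tool_pos'],o['orientation'],o['force'],o['moment'],o['gripper_force'])
p=snap('side');x0,y0=300,130
cv2.imwrite('pics/s5c.png',cv2.resize(p['color'][y0:y0+65,x0:x0+85,::-1],None,fx=9,fy=9,interpolation=cv2.INTER_CUBIC))
E
```

```text
[ 0.50767002 -0.19556116  0.16055639] [-1.79767505e+02 -5.58889122e-03 -9.31428535e+01] [0.66168483 2.01167525 8.57597709] [ 0.77589957 -0.03066152  0.01998448] 30.00131830573082
```

View pics/s5c.png

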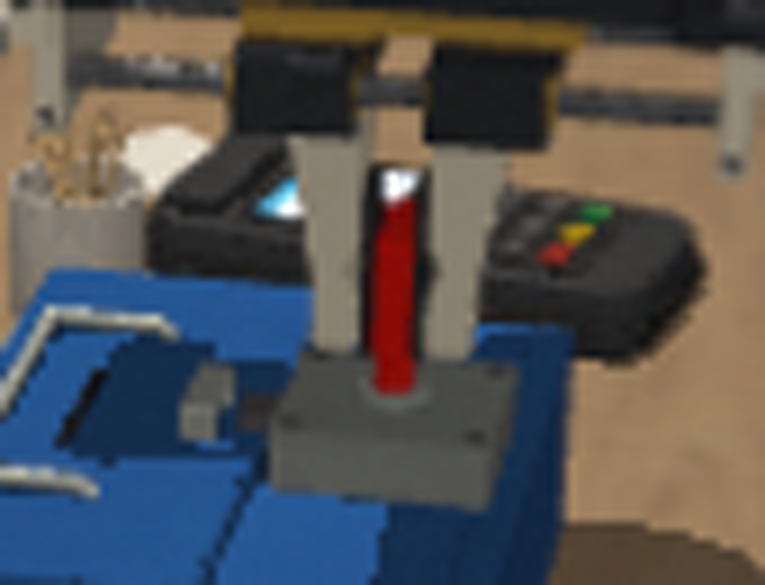

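The key is turned about 88°, the collar is seated, and the bolt end at crop (245,410) has pulled clear of the bridge. I'll add 2° for margin and then hand in.

Emit:
send_rows([
  [[0,0,0],0.01],
  [[0,0,0],0.022],
  [[0,0,0],0.022],
  [[0,0,0],0.022],
  [[0,0,0],0.022],
])

```text
clock: 14.62
tool_pos: [0.5075, -0.1955, 0.1605]
orientation: [-179.8, 0.0, -95.1]
force: [-0.9, 1.7, 9.7]
opening: 0.0099
gripper_force: 30.0
```

```bash
python3 -c "
from h import *
o=ctrl.get_obs();print(o['tool_pos'],o['orientation'],o['force'],o['moment'],o['gripper_force'])
print(ctrl.close_job())"
```

```text
[ 0.50747188 -0.19554253  0.16052288] [-1.79795801e+02  1.66599160e-03 -9.51248050e+01] [-0.93810245  1.66508574  9.67466723] [0.82824023 0.2349644  0.00712552] 30.001263543963432
the job is handed in; nothing more can be done
None
```

I handed the job in at about 14.6 s with the red key fully home, turned about 90° clockwise and still gripped at 30 N; the bolt looked drawn back in the last picture, and no verdict came back.

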